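# Load the label printer, square up the parcel and start the label

### The job

Get this parcel's label printed: first put the full cartridge (green handle) into the pocket of the label printer, handle side up and lowered in rather than dropped, and then shut the printer's cover. Next push the parcel fully home into the measuring corner, a long side against the long wall and a short side against the short wall, and only then press the green start button fully down for a moment and let it spring back up. Keep the parcel flat on the bench and leave the spent cartridge (red handle) and everything else on the bench where it is.

Things in the scene. Friction and masses are not known exactly. Their poses are not given: they have to be found in the camera images.
- printer: label printer fixed to the bench, grey. Origin on the bench below the centre of its box; x points to its rear, y to its left, z up. The box is open at the top, 150 x 150 mm, 75 mm high, walls 6 mm. In front of it (x from -135 to -75 mm) is a ledge 150 mm wide and 45 mm high, carrying the start button in the middle at x = -105 mm
- printer_in (a point): centre of the pocket's floor inside the printer's box, 6 mm above the bench, axes as the printer. The pocket is a rectangle 108 mm (x) by 72 mm (y), 15 mm deep, in a black liner; the box's walls rise 54 mm higher than the liner
- cover (a joint): angle of the printer's white cover in rad: 0 is shut, about 1.6 stands upright. It is hinged at the rear of the box, opens upward and to the rear, and its stiff hinge holds it where it is left
- cover_hinge (a point): middle of the cover's hinge line, 75.5 mm above the bench at the rear of the box (printer x = +75 mm, y = 0). The hinge line runs along the printer's y. The cover is a plate 165 mm long (hinge to free edge), 150 mm wide, 8 mm thick
- cover_edge (a point): middle of the cover's free edge, on its outer face (the upper face when shut); when shut it overhangs the box's front by 15 mm, 83.5 mm above the bench
- start (a joint): travel of the green start button in m: 0 is up, 0.008 is fully down; its spring takes 5 N to hold fully down
- start_top (a point): middle of the top of the green start button (36 mm across, in a black collar 52 mm across and 12 mm high), 69 mm above the bench when up; pressed straight down
- full_cartridge: full label cartridge, loose, 160 g: black flat body 100 (x) x 64 (y) x 25 mm high, with a green handle rib 70 (x) x 18 (y) mm standing 28 mm above the middle of its top (53 mm high in all). Origin at the centre of its underside, z up through the handle. Either way round fits the pocket
- spent_cartridge: spent cartridge, the same shape but with a red handle; not to be used or moved
- parcel: brown carton with a yellow tape strip, 100 (x) x 140 (y) x 80 mm high, about 450 g, loose; origin at the centre of its underside. Too wide to grasp
- corner: measuring corner fixed to the bench: two aluminium walls 45 mm high, 10 mm thick, at a right angle round a flush blue area. Origin on the bench at the inside of the angle. Long wall: 200 mm along +y, inner face at x = 0, on the side far from the robot. Short wall: 170 mm along -x, inner face at y = 0. A parcel that is home has its centre at x = -50 mm, y = +70 mm
- tape_dispenser: red tape dispenser with a yellow roll, 130 x 60 x 90 mm; leave alone
- mug: blue mug, 80 mm across, 90 mm high; leave alone
- stapler: blue and black stapler, 130 x 35 x 58 mm; leave alone
- tape_roll: roll of yellow tape lying flat, 80 mm across, 48 mm high; leave alone
- small_carton: small brown carton, 110 x 80 x 60 mm, beyond the measuring corner; leave alone
- pen_pot: black pot of pens, 74 mm across, 150 mm high; leave alone
Not all that is in view belongs to the job. Leave any turquoise look-alike of the full_cartridge alone.

How it is judged:
On the way, in this order (a step that is already met when the one before it is completed fails the run):
1. the full cartridge sits flat on the floor of the printer's pocket, handle up and let go (x of full_cartridge in the frame of printer_in between -0.008 and 0.008 m and y of full_cartridge in the frame of printer_in between -0.008 and 0.008 m and z of full_cartridge in the frame of printer_in between -0.004 and 0.004 m and angle between full_cartridge's own z axis and vertical below 0.08 rad and contact force between the fingers and full_cartridge below 0.1 N), for 0.2 s.
2. the cover is shut over it (x of full_cartridge in the frame of printer_in between -0.008 and 0.008 m and y of full_cartridge in the frame of printer_in between -0.008 and 0.008 m and z of full_cartridge in the frame of printer_in between -0.004 and 0.004 m and angle between full_cartridge's own z axis and vertical below 0.08 rad and value of joint cover below 0.06 rad), for 0.2 s.
3. the parcel is home in the measuring corner (x of parcel in the frame of corner between -0.057 and -0.045 m and y of parcel in the frame of corner between 0.065 and 0.077 m and angle between the x axis of parcel and the x axis of corner, either way round below 0.07 rad and angle between parcel's own z axis and vertical below 0.05 rad and value of joint cover below 0.06 rad), for 0.2 s.
4. the start button is pressed fully down (all of step 3 and value of joint start above 0.0068 m), for 0.15 s.
At the end, for the whole second after the job is handed in: Cartridge handle up, flat on the pocket floor (within 8 mm in x and y, 4 mm in height, 0.08 rad); cover shut (under 0.06 rad); parcel at rest within 7 mm of both walls and square within 0.07 rad; start button back up (under 1.5 mm) (all of step 3 and x of full_cartridge in the frame of printer_in between -0.008 and 0.008 m and y of full_cartridge in the frame of printer_in between -0.008 and 0.008 m and z of full_cartridge in the frame of printer_in between -0.004 and 0.004 m and angle between full_cartridge's own z axis and vertical below 0.08 rad and value of joint start below 0.0015 m and linear speed of each of parcel, full_cartridge below 0.01 m/s); the robot touches nothing.
It fails at once if the cartridge is dropped (it falls faster than 0.7 m/s out of the fingers) (linear speed of full_cartridge above 0.7 m/s and contact force between the fingers and full_cartridge below 0.05 N).
It fails at once if the parcel is tipped by more than 0.35 rad (angle between parcel's own z axis and vertical above 0.35 rad).
It fails at once if the start button is pressed before the cover is shut and the parcel is in the corner (value of joint start above 0.0068 m and (value of joint cover above 0.15 rad or x of parcel in the frame of corner below -0.07 m or y of parcel in the frame of corner above 0.09 m)).
It fails at once if the spent cartridge or another thing on the bench is moved more than 25 mm (distance of any of spent_cartridge, tape_dispenser, mug, stapler, tape_roll, small_carton, pen_pot from where it was at the start of the episode above 0.025 m).
It also fails if it takes over 72 s, if anything falls off the work surface, if the arm or the gripper's body presses on something with over 40 N, if the wrist force passes 120 N, or if a joint passes its speed limit or range.

### The arm

A 7-joint arm with a two-finger parallel gripper is mounted at the origin on the work surface. World frame = base frame: x ahead of the robot, y to its left, z up, the work surface at z = 0. Lengths are in m, angles in rad, forces in N, time in s.
With the tool pointing down it reaches from about 0.425 to 0.875 m from the base axis. Payload 4.7 kg.
Tool frame: the origin (TCP) lies on the centre line of the jaws, within the pads' length; the fingertips stand 14 mm ahead of it and the grasp point (between the pads) lies 5 mm behind it; z points along the fingers, y is the line along which they close (so a half turn about z gives the same grasp; the last joint's range is limited). The gripper opens to 87 mm and grips with 3 to 60 N. Pads are 19 mm wide; open, the fingers measure 117 mm over their backs; the gripper's body (75 mm by 190 mm) begins 51 mm behind the grasp point.
Start: joints at [1.173, 0.321, -0.07, 1.45, 0.023, 1.371, -0.057], TCP at [0.26, -0.596, 0.237] pointing down, gripper open.
Joint ranges: [-2.86, 2.86], [-0.3, 2.09], [-1.38, 1.24], [0.06, 2.45], [-1.56, 4.7], [0.09, 2.05], [-2.69, 2.69]. Speed limits (rad/s): [2.57, 2.57, 3.14, 3.14, 3.14, 3.14, 3.14].

### API

Orientations are given as a rotation vector (axis times angle).
In Python, from bench import ctrl gives the robot as it stands.
- The arm moves only by the tool send_rows, never from a script. Its argument "steps" is a list of rows, each an object of numbers: "tx", "ty", "tz": the shift along the tool's x, y, z in units of 60 mm (1.0 is 60 mm); "turn": the turn about the tool's z in units of 8 degrees (1.0 is 8 degrees); "grip": the opening, from 0 (shut) to 1 (fully open). A call has 1 to 12 rows; each row shifts and turns the commanded pose from where the row before left it, along the tool's axes as they then stand; what a row does not reach is not made up. A row lasts 1/8 s, in which the tool goes at most 62.5 mm and 10.7 degrees, less where a joint would pass 70% of its speed; a pose out of reach is approached as far as the arm can. A call is refused whole if a number of a shift passes 1 or a number of a turn 1, either way. A call with a gripper value outside its range is refused whole. The fingers move at their own pace and stop on an object; "newtons" is the grip in N (left out, the last holds). Time passes only in rows, so rows that do not move let the fingers close. It gives the time, the measured TCP pose, the force, the opening and the grip force at its end, in the units of the state.
- ctrl.get_state(): the state, without advancing time (a new reading comes with each control period).
- ctrl.get_image(name): name is "scene" or "top" or "wrist"; returns a dict with "pixels" (480x640x3 uint8, red, green, blue), "K" (3x3 intrinsics, pixels), "cam_to_world" (4x4, takes a point from camera to world coordinates); the wrist camera has in their place "T_tool_cam" (4x4, takes a point from camera to tool coordinates, whose origin is the TCP and whose axes are the flange's). Camera axes: x right, y down, z forward; pixel columns grow to the right and rows downward; lengths in m; the calibration is good to about 2 mm. A picture is of the moment at which its call begins: read the wrist's pose just before it. There is no depth.
- ctrl.close_job(): hands the job in; it is judged then, once.
The state is a dict: "time": time; "joint_positions": joint angles; "qd": joint speeds; "joint_torque": joint torques, N m; "position": TCP position; "tool_rot": TCP orientation; "ft_force": force on the tool from outside, world axes, zero at the start; "torque": the same for the moment, N m; "grip_width": opening from 0.0 (shut) to 1.0 (fully open); "grip_force": force on a finger pad.
Only numpy, scipy, OpenCV 4.12 (cv2) and the standard library are available. Lean on these libraries where they do the work, as an engineer would, in place of code of your own. Each camera call takes 0.05 s, during which the arm holds its last target. There are 200 camera calls.

## Working session

There is one attempt and no reset: what is moved stays moved. The work goes in short steps, Python scripts to look and compute and a tool call to move; the robot and the scene stay as the last step left them, time stands still between calls to the robot, and variables do not carry over. Pictures are saved under pics/ and viewed, at most 10 in all, crops included, and the job is handed in when it is done.

Besides the shell and the picture viewer there is one more tool, called in YAML: its name, and indented under it one key for each argument. send_rows: Moves the arm, as the interface text tells. Its arguments: {"type":"object","properties":{"steps":{"type":"array"},"newtons":{"type":"number"}},"required":["steps"]}

```bash
mkdir -p pics; ls
python3 - <<'E'
from bench import ctrl
import cv2,numpy as np
s=ctrl.get_state();print(s)
for n in("scene","top"):
    d=ctrl.get_image(n);cv2.imwrite(f"pics/{n}0.png",d["pixels"][:,:,::-1]);np.savez(f"{n}0.npz",**d);print(n,d["K"].tolist(),d["cam_to_world"].round(4).tolist())
d=ctrl.get_image("wrist");print(d["T_tool_cam"].round(4).tolist(), d["K"].tolist())
E
```

```text
pics
{'time': 0.0, 'joint_positions': array([ 1.17309805,  0.32178574, -0.07005423,  1.451674  ,  0.02265275,
        1.37080127, -0.05691639]), 'qd': array([ 0.00195956, -0.00042075,  0.00166331,  0.00050261, -0.00096032,
       -0.00015421, -0.00044786]), 'joint_torque': array([-8.47177180e-04, -4.91298580e+01, -4.04331805e-01, -3.12527490e+01,
       -6.37756381e-02,  4.37952520e-02,  1.59146066e-04]), 'position': array([ 0.25987777, -0.59521305,  0.23548597]), 'tool_rot': array([-3.07347030e+00, -6.41915113e-01,  8.48763000e-04]), 'ft_force': array([ 0.61664986,  0.11997453, -0.09390238]), 'torque': array([ 0.02772667, -0.00664022,  0.0245873 ]), 'grip_force': 0.0, 'grip_width': 1.0026833042105858}
scene [[590.802994637281, 0.0, 320.0461198510315], [0.0, 590.802994637281, 232.91567922280908], [0.0, 0.0, 1.0]] [[0.3393, 0.5218, -0.7827, 1.6187], [0.9405, -0.2014, 0.2735, -0.3362], [-0.0149, -0.829, -0.5591, 0.803], [0.0, 0.0, 0.0, 1.0]]
top [[603.119369580064, 0.0, 319.30516042731495], [0.0, 603.119369580064, 241.64733973689272], [0.0, 0.0, 1.0]] [[0.0024, -0.9807, 0.1955, 0.2956], [-0.9998, -0.0058, -0.0164, 0.0339], [0.0172, -0.1954, -0.9806, 1.5436], [0.0, 0.0, 0.0, 1.0]]
[[0.0006, -0.955, -0.2966, 0.0799], [1.0, 0.0005, 0.0005, -0.0002], [-0.0003, -0.2966, 0.955, -0.1487], [0.0, 0.0, 0.0, 1.0]] [[334.0856137312489, 0.0, 317.91953067543545], [0.0, 334.0856137312489, 241.81513217970593], [0.0, 0.0, 1.0]]
```

View pics/top0.png

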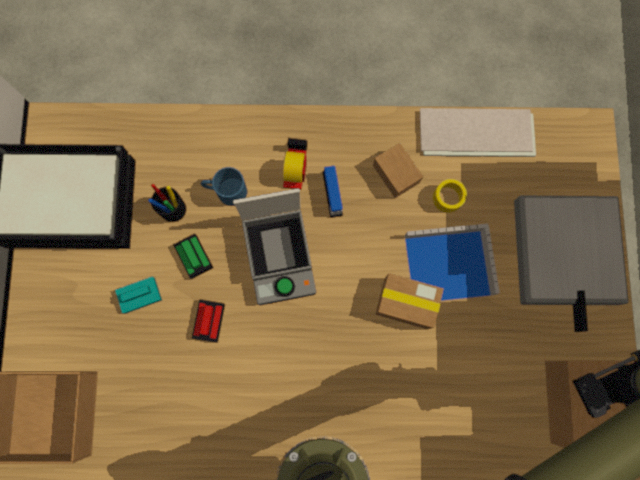

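View pics/scene0.png

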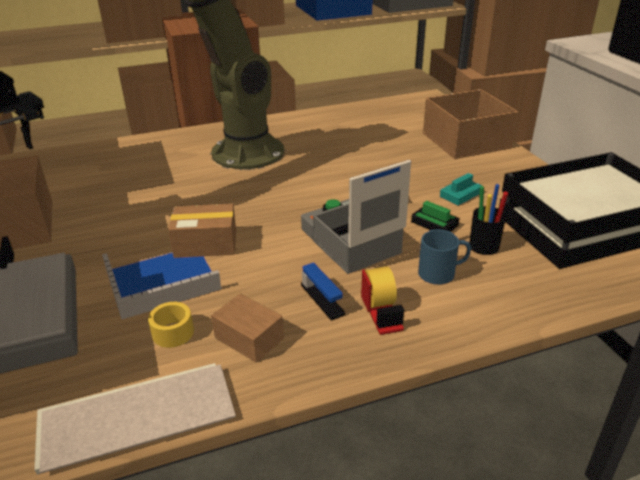

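Candidates for the full cartridge in the top view are green (193,256), turquoise (138,295) and red (208,321). The green handle on a black body at (193,256) fits the description. The turquoise one is the look-alike and the red one is the spent cartridge. I'll confirm this in an enlarged crop, and enlarge the corner too.

```bash
cat > h.py <<'E'
import cv2,numpy as np
from scipy.optimize import minimize
class Cam:
    def __init__(s,K,T,px=None): s.K,s.T,s.px=np.array(K),np.array(T),px
    def plane(s,uv,z):
        uv=np.atleast_2d(uv).astype(float); d=np.c_[uv,np.ones(len(uv))]@np.linalg.inv(s.K).T@s.T[:3,:3].T
        return s.T[:3,3]+d*((z-s.T[2,3])/d[:,2:3])
    def proj(s,P):
        c=(np.atleast_2d(P)-s.T[:3,3])@s.T[:3,:3]@s.K.T; return c[:,:2]/c[:,2:]
def load(n):
    d=np.load(n); return Cam(d["K"],d["cam_to_world"],d["pixels"])
def box(x,y,yaw,lx,ly,z0,z1):
    c,s=np.cos(yaw),np.sin(yaw)
    return np.array([[x+c*a*lx/2-s*b*ly/2,y+s*a*lx/2+c*b*ly/2,z] for z in(z0,z1) for a,b in((1,1),(1,-1),(-1,-1),(-1,1))])
def fit(cam,mask,lx,ly,z0,z1,up=4):
    """box pose (x,y,yaw) whose silhouette best overlaps the mask"""
    v,u=np.nonzero(mask); c0=cam.plane([u.mean(),v.mean()],(z0+z1)/2)[0]
    M=cv2.resize(mask.astype(np.uint8),None,fx=up,fy=up,interpolation=cv2.INTER_LINEAR)
    def cost(p):
        h=cv2.convexHull(((cam.proj(box(*p,lx,ly,z0,z1))+.5)*up*16).astype(np.int32))
        I=np.zeros_like(M);cv2.fillConvexPoly(I,h,1,shift=4); return -(I&M).sum()/(I|M).sum()
    best=min((minimize(cost,[c0[0],c0[1],a],method="Nelder-Mead",options=dict(initial_simplex=[[c0[0]+i,c0[1]+j,a+k] for i,j,k in((0,0,0),(.01,0,0),(0,.01,0),(0,0,.2))])) for a in np.arange(0,3.1,.4)),key=lambda r:r.fun)
    return best.x,-best.fun
E
python3 - <<'E'
from h import *
c=load("top0.npz"); im=c.px[:,:,::-1]
hsv=cv2.cvtColor(c.px,cv2.COLOR_RGB2HSV)
g=(hsv[...,0]>45)&(hsv[...,0]<80)&(hsv[...,1]>120)&(hsv[...,2]>50)
r=((hsv[...,0]<8)|(hsv[...,0]>172))&(hsv[...,1]>150)&(hsv[...,2]>60)
def reg(m,x0,y0,x1,y1):
    o=np.zeros_like(m);o[y0:y1,x0:x1]=m[y0:y1,x0:x1];return o
print("green",fit(c,reg(g,172,232,216,280),.07,.018,.025,.053), reg(g,172,232,216,280).sum())
print("red",fit(c,reg(r,190,296,230,345),.07,.018,.025,.053))
b=reg(g,270,272,300,300);v,u=np.nonzero(b);print("button",u.mean(),v.mean(),b.sum(),c.plane([u.mean(),v.mean()],.066))
def crop(x0,y0,x1,y1,f,n): cv2.imwrite(n,cv2.resize(im[y0:y1,x0:x1],None,fx=f,fy=f,interpolation=cv2.INTER_CUBIC))
crop(170,185,325,310,4.8,"pics/c1.png");crop(370,215,505,335,5,"pics/c2.png")
E
```

```text
green (array([0.60715071, 0.29757994, 0.13333333]), np.float64(-0.0)) 684
red (array([0.43297602, 0.21801769, 0.26666667]), np.float64(-0.0))
button 284.25757575757575 285.43939393939394 198 [[0.47981202 0.09519132 0.066     ]]h.py:21: RuntimeWarning: overflow encountered in scalar negative
  I=np.zeros_like(M);cv2.fillConvexPoly(I,h,1,shift=4); return -(I&M).sum()/(I|M).sum()
```

View pics/c1.png

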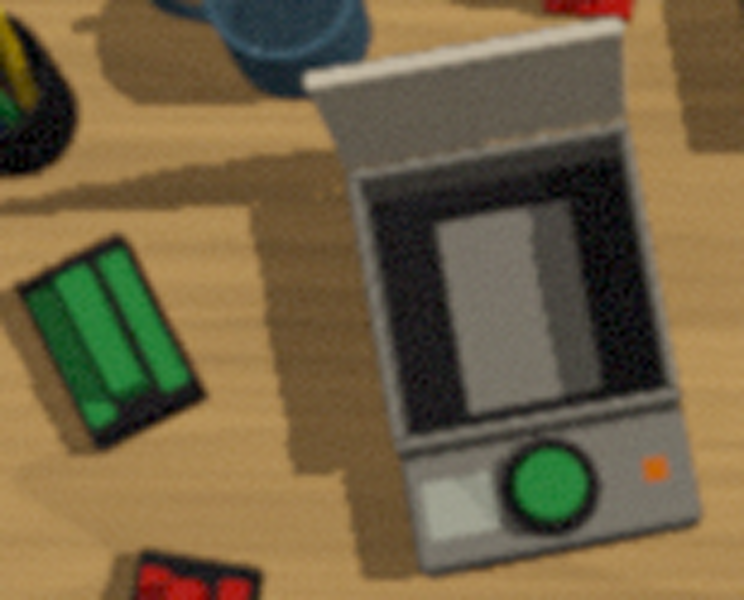

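View pics/c2.png

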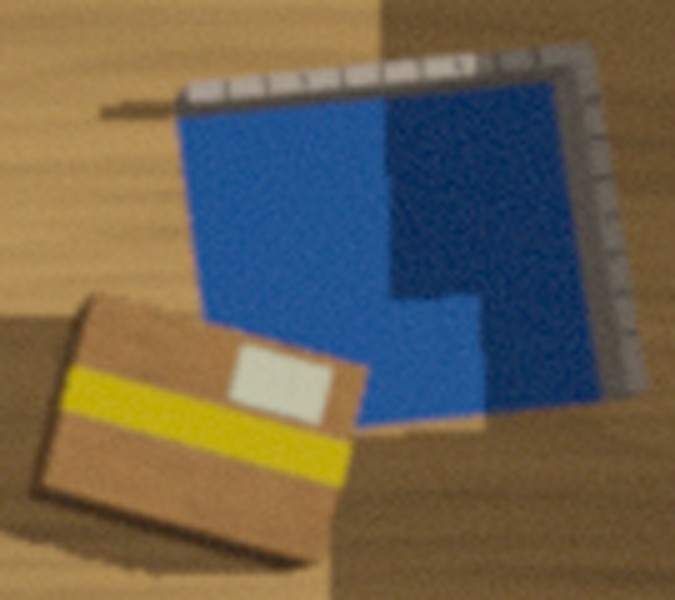

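Crop 1 confirms the full cartridge: bright green handle and labels on a black body, corners at about (20,288), (123,237), (205,397) and (100,447). The pocket is empty and the button is at crop (549,485). Crop 2 shows the blue area's inner angle at (553,84) and the parcel's top corners at (92,293), (368,366) and (42,490).

```bash
sed -i 's/-(I&M).sum()\/(I|M).sum()/-float((I\&M).sum())\/float((I|M).sum())/' h.py
cat >> h.py <<'E'
from scipy.optimize import least_squares
def pose(cam,model,uv,p0):
    """planar pose from model points (x,y,z) and their pixels; gives pose and px residuals"""
    model=np.array(model,float);uv=np.array(uv,float)
    def W(p): c,s=np.cos(p[2]),np.sin(p[2]);return np.c_[p[0]+c*model[:,0]-s*model[:,1],p[1]+s*model[:,0]+c*model[:,1],model[:,2]]
    r=least_squares(lambda p:(cam.proj(W(p))-uv).ravel(),p0,loss="soft_l1");return r.x,(cam.proj(W(r.x))-uv).round(1).tolist()
E
python3 - <<'E'
from h import *
c=load("top0.npz")
C1=lambda a:np.array(a)/4.8+[170-.4,185-.4]
C2=lambda a:np.array(a)/5+[370-.4,215-.4]
print("printer",pose(c,[(-.075,.075,.075),(-.075,-.075,.075),(.075,.075,.075),(.075,-.075,.075),(-.135,.075,.045),(-.135,-.075,.045),(-.105,0,.069)],C1([(402,448),(678,398),(352,178),(628,132),(425,575),(700,520),(549,485)]),[.58,.11,.15]))
pk=[(.054,.036,.021),(.054,-.036,.006),(-.054,.036,.021),(-.054,-.036,.006)]
hsv=cv2.cvtColor(c.px,cv2.COLOR_RGB2HSV)
m=np.zeros((480,640),bool);R=(slice(228,284),slice(170,216))
m[R]=((hsv[...,2]<45)|((hsv[...,0]>45)&(hsv[...,0]<80)&(hsv[...,1]>120)))[R]
m=cv2.morphologyEx(m.astype(np.uint8),cv2.MORPH_CLOSE,np.ones((3,3)))
print("cart",m.sum(),fit(c,m,.1,.064,0,.025))
print("handle",pose(c,[(.035,.009,.053),(.035,-.009,.053),(-.035,-.009,.053),(-.035,.009,.053)],C1([(52,280),(93,262),(147,382),(112,398)]),[.6,.3,.5]))
print("bodytop",pose(c,[(.05,.032,.025),(.05,-.032,.01),(-.05,-.032,0),(-.05,.032,.025)],C1([(20,288),(123,237),(205,397),(100,447)]),[.6,.3,.5]))
print("corner",c.plane(C2([(553,84),(601,401),(180,117)]),0))
print("corner wall tops",c.plane(C2([(590,43),(648,395),(180,88)]),.045))
print("parcel",pose(c,[(.05,.07,.08),(.05,-.07,.08),(-.05,-.07,.0),(-.05,.07,.08)],C2([(92,293),(368,366),(308,566),(42,490)]),[.48,-.2,-.3]))
# cover
e=C1([(308,80),(620,25)]);print("edge z.23",c.plane(e,.235))
E
```

```text
printer (array([0.58161735, 0.11496591, 0.19358336]), [[-1.4, 1.3], [1.3, 0.4], [-1.2, -1.1], [0.4, -2.3], [-1.0, 0.1], [1.1, 0.2], [0.4, 0.1]])
cart 874 (array([0.56249311, 0.33429075, 0.5717883 ]), np.float64(0.81859530982338))
handle (array([0.56087818, 0.33075563, 0.4713774 ]), [[1.1, -0.2], [-0.8, 0.4], [-0.4, -0.0], [0.3, -0.1]])
bodytop (array([0.56148341, 0.33197416, 0.5190097 ]), [[-1.6, -0.2], [0.3, -0.4], [1.8, 0.1], [-0.3, 0.5]])
corner [[ 0.63333058 -0.4152592   0.        ]
 [ 0.46622436 -0.43177257  0.        ]
 [ 0.61441921 -0.21798063  0.        ]]
corner wall tops [[ 0.64510509 -0.42229123  0.045     ]
 [ 0.46436336 -0.4420146   0.045     ]
 [ 0.62021613 -0.21102331  0.045     ]]
parcel (array([ 0.44451994, -0.21518268, -0.23854062]), [[-0.2, -0.1], [0.4, -1.0], [-2.3, 0.8], [0.9, 0.2]])
edge z.23 [[0.64747657 0.2036513  0.235     ]
 [0.6751501  0.05855101 0.235     ]]
```

send_rows:
  steps:
    - {"tx":0.9,"grip":1}
    - {"tx":0.6,"ty":-0.76}
    - {"tx":0.6,"ty":-0.76}
    - {"tx":0.6,"ty":-0.76}
    - {"tx":0.6,"ty":-0.76}
    - {"tx":0.6,"ty":-0.76}
    - {"tx":0.6,"ty":-0.76}
    - {"tx":0.6,"ty":-0.76}
    - {"tx":0.6,"ty":-0.76}
    - {"tx":0.6,"ty":-0.76}
    - {"tx":0.6,"ty":-0.76}
    - {"tx":0.6,"ty":-0.76}
  newtons: 25

```text
validation failed for argument at $.st...
```

send_rows:
  steps:
    - {"tx":0.6,"ty":-0.76}
    - {"tx":0.6,"ty":-0.76}
    - {"tx":0.6,"ty":-0.76}
    - {"tx":0.6,"ty":-0.76}
    - {"tx":0.6,"ty":-0.76}
    - {"turn":-1}
    - {"turn":-1}
    - {"turn":-1}
    - {"turn":-1}
    - {"turn":-1}
    - {"turn":-1}
    - {"turn":-1}

```text
validation failed for argument at $.st...
```

send_rows:
  steps:
    - {"turn":-1}
    - {"turn":-1}
    - {"turn":-1}
    - {"turn":-1}
    - {"turn":-1}
    - {"turn":-1}
    - {"turn":-1}
    - {"turn":-1}
    - {"turn":-1}
    - {"turn":-1}
    - {"turn":-1}
    - {"turn":-1}

```text
validation failed for argument at $.st...
```

send_rows:
  steps:
    - {"tx":0.9,"ty":0,"tz":0,"turn":0,"grip":1}
  newtons: 25

```text
time: 0.28
position: [0.304, -0.5771, 0.2361]
tool_rot: [3.078, 0.626, -0.006]
ft_force: [1.5, -0.7, 0.8]
grip_width: 0.999
grip_force: 0.0
```

send_rows:
  steps:
    - {"tx":0.6,"ty":-0.76,"tz":0,"turn":0,"grip":1}
    - {"tx":0.6,"ty":-0.76,"tz":0,"turn":0,"grip":1}
    - {"tx":0.6,"ty":-0.76,"tz":0,"turn":0,"grip":1}
    - {"tx":0.6,"ty":-0.76,"tz":0,"turn":0,"grip":1}
    - {"tx":0.6,"ty":-0.76,"tz":0,"turn":0,"grip":1}
    - {"tx":0.6,"ty":-0.76,"tz":0,"turn":0,"grip":1}
    - {"tx":0.6,"ty":-0.76,"tz":0,"turn":0,"grip":1}
    - {"tx":0.6,"ty":-0.76,"tz":0,"turn":0,"grip":1}
    - {"tx":0.6,"ty":-0.76,"tz":0,"turn":0,"grip":1}
    - {"tx":0.6,"ty":-0.76,"tz":0,"turn":0,"grip":1}
    - {"tx":0.6,"ty":-0.76,"tz":0,"turn":0,"grip":1}
    - {"tx":0.6,"ty":-0.76,"tz":0,"turn":0,"grip":1}

```text
time: 1.78
position: [0.4866, 0.1019, 0.2366]
tool_rot: [3.075, 0.641, 0.001]
ft_force: [0.6, -0.1, 0.7]
grip_width: 0.998
grip_force: 0.0
```

send_rows:
  steps:
    - {"tx":0.6,"ty":-0.76,"tz":0,"turn":0,"grip":1}
    - {"tx":0.6,"ty":-0.76,"tz":0,"turn":0,"grip":1}
    - {"tx":0.6,"ty":-0.76,"tz":0,"turn":0,"grip":1}
    - {"tx":0.7,"ty":-0.7,"tz":0,"turn":0,"grip":1}
    - {"tx":0,"ty":0,"tz":0,"turn":-1,"grip":1}
    - {"tx":0,"ty":0,"tz":0,"turn":-1,"grip":1}
    - {"tx":0,"ty":0,"tz":0,"turn":-1,"grip":1}
    - {"tx":0,"ty":0,"tz":0,"turn":-1,"grip":1}
    - {"tx":0,"ty":0,"tz":0,"turn":-1,"grip":1}
    - {"tx":0,"ty":0,"tz":0,"turn":-1,"grip":1}
    - {"tx":0,"ty":0,"tz":0,"turn":-1,"grip":1}
    - {"tx":0,"ty":0,"tz":0,"turn":-1,"grip":1}

```text
time: 3.28
position: [0.5523, 0.3239, 0.2361]
tool_rot: [2.263, 2.179, -0.001]
ft_force: [-0.3, -0.1, 0.6]
grip_width: 0.997
grip_force: 0.0
```

send_rows:
  steps:
    - {"tx":0,"ty":0,"tz":0,"turn":-1,"grip":1}
    - {"tx":0,"ty":0,"tz":0,"turn":-1,"grip":1}
    - {"tx":0,"ty":0,"tz":0,"turn":-1,"grip":1}
    - {"tx":0,"ty":0,"tz":0,"turn":-1,"grip":1}
    - {"tx":0,"ty":0,"tz":0,"turn":-1,"grip":1}
    - {"tx":0,"ty":0,"tz":0,"turn":-1,"grip":1}
    - {"tx":0,"ty":0,"tz":0,"turn":-1,"grip":1}
    - {"tx":0,"ty":0,"tz":0,"turn":-1,"grip":1}
    - {"tx":0,"ty":0,"tz":0,"turn":-1,"grip":1}
    - {"tx":0,"ty":0,"tz":0,"turn":-1,"grip":1}
    - {"tx":0,"ty":0,"tz":0,"turn":-1,"grip":1}
    - {"tx":0,"ty":0,"tz":0,"turn":-1,"grip":1}

```text
time: 4.78
position: [0.5524, 0.3238, 0.236]
tool_rot: [0.105, -3.139, 0.001]
ft_force: [-0.5, 0.5, 0.8]
grip_width: 0.998
grip_force: 0.0
```

```bash
cat >> h.py <<'E'
from scipy.spatial.transform import Rotation as Ro
def wrist(ctrl,name):
    s=ctrl.get_state();d=ctrl.get_image("wrist");T=np.eye(4);T[:3,:3]=Ro.from_rotvec(s["tool_rot"]).as_matrix();T[:3,3]=s["position"]
    T=T@d["T_tool_cam"];np.savez(name+".npz",K=d["K"],cam_to_world=T,pixels=d["pixels"]);cv2.imwrite(f"pics/{name}.png",d["pixels"][:,:,::-1]);return Cam(d["K"],T,d["pixels"])
def state(ctrl):
    s=ctrl.get_state();R=Ro.from_rotvec(s["tool_rot"]).as_matrix();psi=np.arctan2(R[1,0],R[0,0])%(2*np.pi);return s["position"],psi,R
def go(ctrl,x,y,z,yaw):
    p,psi,R=state(ctrl);d=(np.array([x,y,z])-p)@R;dy=(yaw-psi+np.pi)%(2*np.pi)-np.pi
    print("pos",p.round(4),"psi",psi.round(3),"shift units",(d/.06).round(2),"turn units",round(-np.degrees(dy)/8,2))
E
python3 - <<'E'
from h import *
from bench import ctrl
c=wrist(ctrl,"w1")
print(c.proj(np.array([[.5615,.332,.053],[.582,.115,.075]])),ctrl.get_state()["joint_positions"].round(2))
E
```

```text
[[325.77858108 232.90060316]
 [102.51857259 244.68754664]] [ 0.31  0.66 -1.34  1.45  0.64  1.53  0.64]
```

View pics/w1.png

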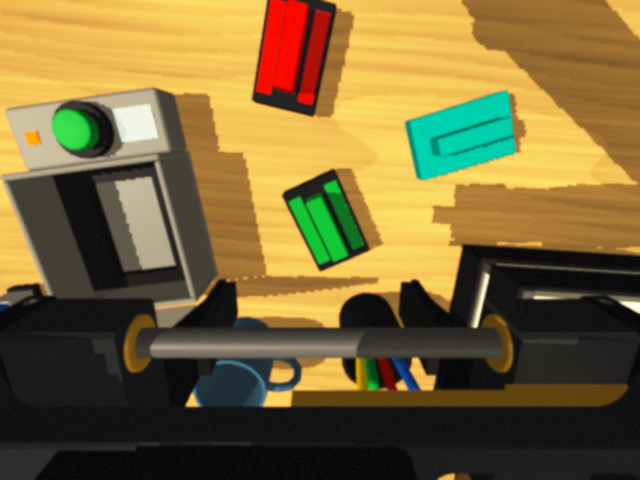

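Run:
```python
from h import *
from bench import ctrl
c=load("w1.npz");hsv=cv2.cvtColor(c.px,cv2.COLOR_RGB2HSV)
m=np.zeros((480,640),bool);R=(slice(160,280),slice(275,380))
m[R]=((hsv[...,2]<50)|((hsv[...,0]>45)&(hsv[...,0]<80)&(hsv[...,1]>120)))[R]
n,l,st,_=cv2.connectedComponentsWithStats(m.astype(np.uint8));k=1+st[1:,4].argmax();m=l==k
print(st[k],fit(c,m,.1,.064,0,.025))
print(pose(c,[(-.05,-.032,0),(-.05,.032,0),(.05,-.032,.025),(.05,.032,.025)],[(333,170),(285,191),(368,247),(321,270)],[.56,.33,.5+3.14]))
print(pose(c,[(-.05,.032,0),(-.05,-.032,0),(.05,.032,.025),(.05,-.032,.025)],[(333,170),(285,191),(368,247),(321,270)],[.56,.33,.5]))
go(ctrl,.5615,.3315,.15,.5+np.pi)
# printer refine
print("printer",pose(c,[(-.135,-.075,.045),(-.135,.075,.045),(-.075,-.075,.075),(-.075,.075,.075),(.075,.075,.075),(-.105,0,.069)],[(8,112),(164,88),(4,178),(188,153),(217,275),(77,129)],[.58,.115,.19]))
```

```text
[ 284  171   84   98 4596] (array([0.55990085, 0.33377107, 0.52047152]), np.float64(0.8775823411627879))
(array([0.61533017, 0.33710712, 2.74814088]), [[-2.6, 136.6], [0.1, 95.2], [3.4, -0.8], [-0.2, -48.3]])
(array([0.55653202, 0.33376578, 0.52206236]), [[0.1, -4.4], [-2.2, -0.5], [3.6, 1.3], [-0.1, 1.3]])
pos [0.5525 0.3238 0.236 ] psi 3.213 shift units [-0.16  0.12  1.43] turn units -3.07
printer (array([0.57945828, 0.12704965, 0.22548181]), [[1.8, -0.4], [-1.8, -3.6], [4.9, 0.2], [-21.1, -1.4], [-7.8, 25.9], [2.4, 1.8]])
```

send_rows:
  steps:
    - {"tx":0,"ty":0,"tz":0.3,"turn":-1,"grip":1}
    - {"tx":0,"ty":0,"tz":0.3,"turn":-1,"grip":1}
    - {"tx":0,"ty":0,"tz":0.4,"turn":-1,"grip":1}
    - {"tx":0,"ty":0,"tz":0.4,"turn":-0.2,"grip":1}
    - {"tx":-0.18,"ty":0.07,"tz":0.5,"turn":0,"grip":1}
    - {"tx":0,"ty":0,"tz":0,"turn":0,"grip":1}

```text
time: 5.58
position: [0.5589, 0.3322, 0.1196]
tool_rot: [0.787, -3.037, 0.002]
ft_force: [-0.4, 0.3, 0.3]
grip_width: 1.0
grip_force: 0.0
```

Run:
```python
from h import *
from bench import ctrl
go(ctrl,.560,.333,.044,.52+np.pi);print(ctrl.get_state()["joint_positions"].round(2))
c=wrist(ctrl,"w2");hsv=cv2.cvtColor(c.px,cv2.COLOR_RGB2HSV)
q=c.proj(np.array([[.56,.333,.03]]))[0];print(q)
m=(hsv[...,2]<50)|((hsv[...,0]>45)&(hsv[...,0]<80)&(hsv[...,1]>120))
m[:, :]&=True
n,l,st,ce=cv2.connectedComponentsWithStats(m.astype(np.uint8))
k=l[int(q[1]),int(q[0])];print(st[k]);print(fit(c,l==k,.1,.064,0,.025))
```

```text
pos [0.5589 0.3322 0.1196] psi 3.649 shift units [-0.03  0.    1.26] turn units -0.09
[ 0.28  0.79 -1.29  1.55  0.77  1.39  1.  ]
[317.65272999 256.37621809]
[ 278  185   85  124 9767]
(array([0.55884912, 0.33443962, 0.50835569]), np.float64(0.9140269102521955))
```

send_rows:
  steps:
    - {"tx":0,"ty":0,"tz":0.5,"turn":0,"grip":1}
    - {"tx":0,"ty":0,"tz":0.5,"turn":0,"grip":1}
    - {"tx":0,"ty":0,"tz":0.26,"turn":0,"grip":1}
    - {"tx":0,"ty":0,"tz":0,"turn":0,"grip":0.1}
    - {"tx":0,"ty":0,"tz":0,"turn":0,"grip":0.1}
    - {"tx":0,"ty":0,"tz":0,"turn":0,"grip":0.1}
    - {"tx":0,"ty":0,"tz":0,"turn":0,"grip":0.1}
    - {"tx":0,"ty":0,"tz":0,"turn":0,"grip":0.1}
  newtons: 25

```text
time: 6.62
position: [0.5599, 0.3332, 0.0472]
tool_rot: [-0.792, 3.04, -0.0]
ft_force: [-0.5, 0.8, 0.1]
grip_width: 0.514
grip_force: 0.0
```

send_rows:
  steps:
    - {"tx":0,"ty":0,"tz":0,"turn":0,"grip":0}
    - {"tx":0,"ty":0,"tz":0,"turn":0,"grip":0}
    - {"tx":0,"ty":0,"tz":0,"turn":0,"grip":0}
    - {"tx":0,"ty":0,"tz":0,"turn":0,"grip":0}
    - {"tx":0,"ty":0,"tz":0,"turn":0,"grip":0}
    - {"tx":0,"ty":0,"tz":0,"turn":0,"grip":0}

```text
time: 7.38
position: [0.5597, 0.3332, 0.0469]
tool_rot: [0.792, -3.04, -0.0]
ft_force: [-1.0, 0.0, 0.6]
grip_width: 0.205
grip_force: 25.0
```

send_rows:
  steps:
    - {"tx":0,"ty":0,"tz":-0.2,"turn":0,"grip":0}
    - {"tx":0,"ty":0,"tz":-0.5,"turn":0,"grip":0}
    - {"tx":0,"ty":0,"tz":-0.7,"turn":0,"grip":0}
    - {"tx":0,"ty":0,"tz":-0.7,"turn":0,"grip":0}
    - {"tx":0,"ty":0,"tz":-0.5,"turn":0,"grip":0}
    - {"tx":0.25,"ty":-0.6,"tz":0,"turn":0,"grip":0}
    - {"tx":0.25,"ty":-0.6,"tz":0,"turn":0,"grip":0}
    - {"tx":0.25,"ty":-0.5,"tz":0,"turn":0,"grip":0}
    - {"tx":0,"ty":0,"tz":0,"turn":1,"grip":0}
    - {"tx":0,"ty":0,"tz":0,"turn":1,"grip":0}
    - {"tx":0,"ty":0,"tz":0,"turn":0.3,"grip":0}
    - {"tx":0,"ty":0,"tz":0,"turn":0,"grip":0}

```text
time: 8.88
position: [0.5701, 0.2223, 0.2033]
tool_rot: [-0.299, 3.127, -0.001]
ft_force: [-0.7, -0.7, -1.8]
grip_width: 0.206
grip_force: 25.0
```

Run:
```python
from h import *
from bench import ctrl
go(ctrl,.582,.115,.19,.19+np.pi);print(ctrl.get_state()["joint_positions"].round(2),ctrl.get_state()["grip_force"])
c=wrist(ctrl,"w3")
```

```text
pos [0.5701 0.2223 0.2033] psi 3.332 shift units [ 0.14 -1.79  0.22] turn units 0.0
[ 0.51  0.57 -1.28  1.57  0.55  1.42  0.95] 24.98743325471878
```

View pics/w3.png

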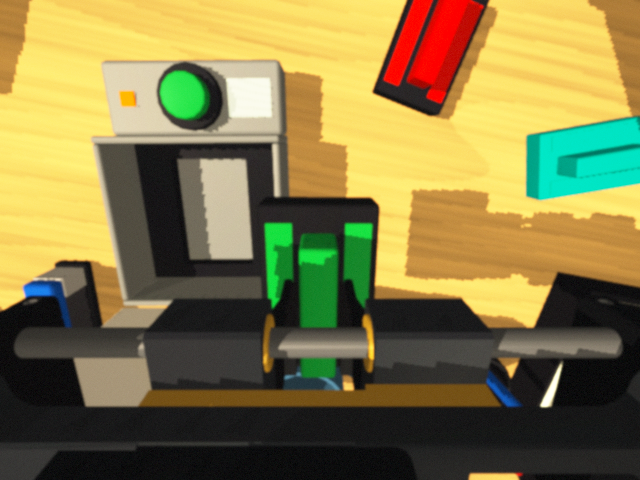

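Run:
```python
from h import *
from bench import ctrl
c=load("w3.npz")
M=[(-.135,-.075,.045),(-.135,.075,.045),(-.075,-.075,.075),(-.075,.075,.075),(-.105,0,.069)]
print("printer",pose(c,M,[(103,62),(283,60),(94,139),(287,135),(184,95)],[.58,.115,.19]))
M+=[(-.054,.036,.021),(.054,.036,.021)]
print("printer",pose(c,M,[(103,62),(283,60),(94,139),(287,135),(184,95),(247,157),(255,259)],[.58,.115,.19]))
print("button",c.plane([(184,95)],.069))
# held cartridge: near end body top corners & handle end
z=.2033-.0469+.025
print("cart end", c.plane([(260,204),(378,202)],z))
print("handle end",c.plane([(302,237),(336,237)],z+.028))
```

```text
printer (array([0.57988376, 0.12095564, 0.20722808]), [[-1.1, 0.2], [0.6, -1.1], [0.2, -0.6], [-3.6, 0.2], [2.5, 1.6]])
printer (array([0.57971498, 0.12012593, 0.20451508]), [[-1.8, -0.5], [0.1, -1.3], [-0.6, -1.3], [-4.3, 0.0], [1.8, 1.1], [1.9, 1.9], [1.5, 4.8]])
button [[0.47634723 0.0973625  0.069     ]]
cart end [[0.52554334 0.1829734  0.1814    ]
 [0.51294633 0.24256043 0.1814    ]]
handle end [[0.53052331 0.20722233 0.2094    ]
 [0.52764685 0.22207491 0.2094    ]]
```

send_rows:
  steps:
    - {"tx":0,"ty":-0.4,"tz":0,"turn":0,"grip":0}
    - {"tx":0.14,"ty":-0.5,"tz":0,"turn":-0.1,"grip":0}
    - {"tx":0,"ty":-0.5,"tz":0.3,"turn":0,"grip":0}
    - {"tx":0,"ty":-0.32,"tz":0.4,"turn":0,"grip":0}
    - {"tx":0,"ty":0,"tz":0,"turn":0,"grip":0}
    - {"tx":0,"ty":0,"tz":0,"turn":0,"grip":0}

```text
time: 9.68
position: [0.5819, 0.121, 0.1619]
tool_rot: [-0.32, 3.124, 0.002]
ft_force: [-0.3, 0.6, -1.1]
grip_width: 0.21
grip_force: 25.0
```

Run:
```python
from h import *
from bench import ctrl
go(ctrl,.582,.115,.055,.2+np.pi)
c=wrist(ctrl,"w4")
```

```text
pos [0.5819 0.121  0.1619] psi 3.346 shift units [ 0.02 -0.1   1.78] turn units 0.03
```

View pics/w4.png

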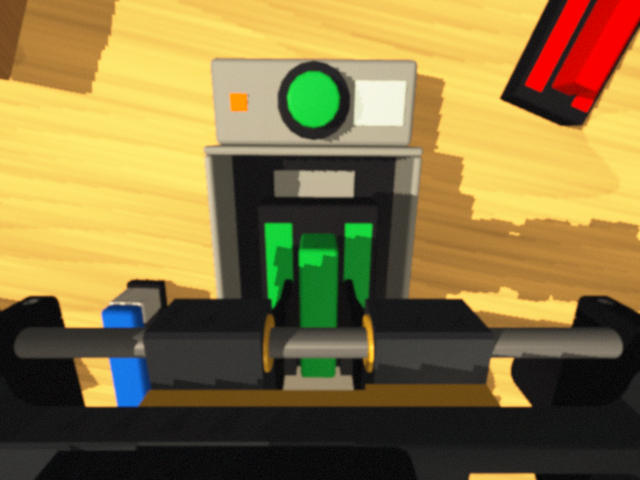

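Run:
```python
from h import *
from bench import ctrl
c=load("w4.npz")
M=[(-.135,-.075,.045),(-.135,.075,.045),(-.075,-.075,.075),(-.075,.075,.075),(-.105,0,.069),(-.054,-.036,.021),(-.054,.036,.021)]
p,r=pose(c,M,[(213,60),(416,62),(206,150),(421,151),(313.5,99),(274,170),(355,170)],[.58,.115,.19]);print("printer",p,r)
z=.1619-.0469+.025
e=c.plane([(260,204),(378,203)],z);h=c.plane([(300,236),(338,236)],z+.028);print(e,h)
k=np.array([np.cos(p[2]),np.sin(p[2])]);n=np.array([-k[1],k[0]])
ce=e.mean(0)[:2]+.05*k-p[:2];ch=h.mean(0)[:2]+.035*k-p[:2]
print("cart rel printer x,y from body end",ce@k,ce@n,"handle",ch@k,ch@n,"yaw",np.arctan2(-(e[1]-e[0])[0],(e[1]-e[0])[1]))
```

```text
printer [0.58139325 0.11717735 0.19800492] [[-4.3, -0.2], [3.4, -0.5], [-3.0, -1.4], [2.6, -0.8], [0.1, 3.7], [-2.2, 2.5], [1.3, 3.1]]
[[0.53785312 0.08118496 0.14      ]
 [0.52495631 0.14071347 0.14      ]] [[0.54222246 0.10447143 0.168     ]
 [0.53879005 0.12100718 0.168     ]]
cart rel printer x,y from body end -0.0002369689645105973 0.003726977386026207 handle -0.005961132602459081 0.0036916970956567645 yaw 0.21335196966060938
```

send_rows:
  steps:
    - {"tx":0,"ty":-0.07,"tz":0,"turn":0,"grip":0}
    - {"tx":0,"ty":0,"tz":0.4,"turn":0.05,"grip":0}
    - {"tx":0,"ty":0,"tz":0.4,"turn":0,"grip":0}
    - {"tx":0,"ty":0,"tz":0.3,"turn":0,"grip":0}
    - {"tx":0,"ty":0,"tz":0.2,"turn":0,"grip":0}
    - {"tx":0,"ty":0,"tz":0.15,"turn":0,"grip":0}
    - {"tx":0,"ty":0,"tz":0.1,"turn":0,"grip":0}
    - {"tx":0,"ty":0,"tz":0.1,"turn":0,"grip":0}
    - {"tx":0,"ty":0,"tz":0,"turn":0,"grip":0}

```text
time: 10.85
position: [0.5827, 0.1151, 0.0617]
tool_rot: [0.306, -3.126, 0.0]
ft_force: [-0.1, -0.2, -0.3]
grip_width: 0.203
grip_force: 25.0
```

send_rows:
  steps:
    - {"tx":0,"ty":0,"tz":0.07,"turn":0,"grip":0}
    - {"tx":0,"ty":0,"tz":0.06,"turn":0,"grip":0}
    - {"tx":0,"ty":0,"tz":0.02,"turn":0,"grip":0}
    - {"tx":0,"ty":0,"tz":0,"turn":0,"grip":0}
    - {"tx":0,"ty":0,"tz":0,"turn":0,"grip":0}

```text
time: 11.48
position: [0.5829, 0.1152, 0.053]
tool_rot: [-0.306, 3.126, 0.0]
ft_force: [0.3, -1.5, -0.9]
grip_width: 0.207
grip_force: 25.0
```

send_rows:
  steps:
    - {"tx":0,"ty":0,"tz":0,"turn":0,"grip":0.5}
    - {"tx":0,"ty":0,"tz":0,"turn":0,"grip":0.5}
    - {"tx":0,"ty":0,"tz":0,"turn":0,"grip":0.5}
    - {"tx":0,"ty":0,"tz":0,"turn":0,"grip":0.5}
    - {"tx":0,"ty":0,"tz":-0.3,"turn":0,"grip":0.5}
    - {"tx":0,"ty":0,"tz":-0.5,"turn":0,"grip":0.5}
    - {"tx":0,"ty":0,"tz":-0.7,"turn":0,"grip":0.5}
    - {"tx":0,"ty":0,"tz":-0.8,"turn":0,"grip":0.5}
    - {"tx":0,"ty":0,"tz":-0.8,"turn":0,"grip":0}
    - {"tx":0,"ty":0,"tz":-0.7,"turn":0,"grip":0}
    - {"tx":0,"ty":0,"tz":-0.4,"turn":0,"grip":0}
    - {"tx":0,"ty":0,"tz":0,"turn":0,"grip":0}

```text
time: 12.98
position: [0.5834, 0.1164, 0.308]
tool_rot: [-0.307, 3.122, 0.0]
ft_force: [0.0, 0.3, -0.1]
grip_width: 0.129
grip_force: 0.0
```

Run:
```python
from h import *
from bench import ctrl
import numpy as np
print(ctrl.get_state()["joint_positions"].round(2))
P=np.array([.5815,.117]);k=np.array([np.cos(.2),np.sin(.2)])
go(ctrl,*(P+.145*k),.30,.2+np.pi)
c=wrist(ctrl,"w5");t=ctrl.get_image("top")["pixels"][185:310,170:325];s=ctrl.get_image("scene")["pixels"][150:290,280:480]
a=cv2.resize(t,(496,400),interpolation=cv2.INTER_CUBIC);b=cv2.resize(c.px[:,:],(533,400))
cv2.imwrite("pics/v5.png",cv2.resize(np.hstack([b,a]),(798,310))[:,:,::-1])
```

```text
[ 0.73  0.46 -1.32  1.46  0.44  1.56  1.2 ]
pos [0.5834 0.1164 0.308 ] psi 3.338 shift units [-2.39  0.03  0.14] turn units -0.03
```

View pics/v5.png

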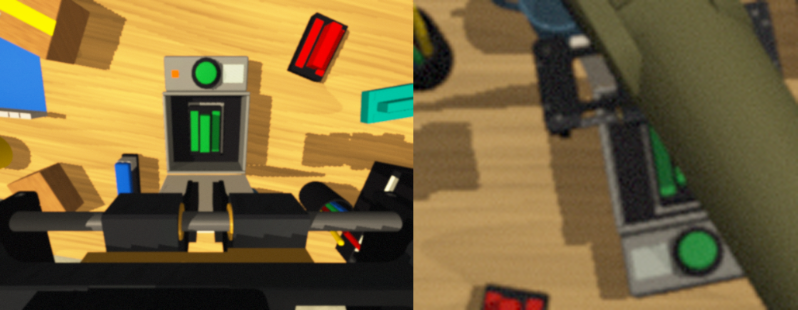

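The wrist view shows the cartridge seated in the pocket, with its rim visible all round. Next I'll shut the cover from behind.

send_rows:
  steps:
    - {"tx":-0.6,"ty":0,"tz":0,"turn":0,"grip":0}
    - {"tx":-0.6,"ty":0,"tz":0,"turn":0,"grip":0}
    - {"tx":-0.6,"ty":0,"tz":0,"turn":0,"grip":0}
    - {"tx":-0.6,"ty":0,"tz":0,"turn":0,"grip":0}
    - {"tx":0,"ty":0,"tz":0.4,"turn":0,"grip":0}
    - {"tx":0,"ty":0,"tz":0.5,"turn":0,"grip":0}
    - {"tx":0,"ty":0,"tz":0.5,"turn":0,"grip":0}
    - {"tx":0,"ty":0,"tz":0,"turn":0,"grip":0}

```text
time: 14.12
position: [0.7226, 0.142, 0.2167]
tool_rot: [0.307, -3.12, 0.002]
ft_force: [-0.1, -0.3, -0.2]
grip_width: 0.008
grip_force: 0.0
```

Run:
```python
from h import *
from bench import ctrl
print(ctrl.get_state()["joint_positions"].round(2))
P=np.array([.5815,.117]);k=np.array([np.cos(.2),np.sin(.2)])
go(ctrl,*(P+.0925*k),.2245,.2+np.pi)
```

```text
[ 0.39  0.77 -1.11  1.19  0.67  1.56  1.17]
pos [0.7226 0.142  0.2167] psi 3.338 shift units [ 0.85  0.05 -0.12] turn units -0.03
```

send_rows:
  steps:
    - {"tx":0.45,"ty":0,"tz":-0.12,"turn":0,"grip":0}
    - {"tx":0.4,"ty":0.03,"tz":0,"turn":0,"grip":0}
    - {"tx":0.3,"ty":0,"tz":0,"turn":0,"grip":0}
    - {"tx":0.29,"ty":0,"tz":0.04,"turn":0,"grip":0}
    - {"tx":0.28,"ty":0,"tz":0.08,"turn":0,"grip":0}
    - {"tx":0.28,"ty":0,"tz":0.12,"turn":0,"grip":0}
    - {"tx":0.25,"ty":0,"tz":0.15,"turn":0,"grip":0}
    - {"tx":0.24,"ty":0,"tz":0.18,"turn":0,"grip":0}
    - {"tx":0.2,"ty":0,"tz":0.21,"turn":0,"grip":0}
    - {"tx":0.18,"ty":0,"tz":0.24,"turn":0,"grip":0}

```text
time: 15.38
position: [0.555, 0.1119, 0.1681]
tool_rot: [-0.307, 3.125, -0.001]
ft_force: [-0.6, -0.3, 1.2]
grip_width: 0.009
grip_force: 0.4
```

send_rows:
  steps:
    - {"tx":0.14,"ty":0,"tz":0.26,"turn":0,"grip":0}
    - {"tx":0.12,"ty":0,"tz":0.27,"turn":0,"grip":0}
    - {"tx":0.05,"ty":0,"tz":0.2,"turn":0,"grip":0}
    - {"tx":0.03,"ty":0,"tz":0.2,"turn":0,"grip":0}
    - {"tx":0,"ty":0,"tz":0.15,"turn":0,"grip":0}
    - {"tx":0,"ty":0,"tz":0.08,"turn":0,"grip":0}
    - {"tx":0,"ty":0,"tz":0.03,"turn":0,"grip":0}
    - {"tx":0,"ty":0,"tz":0,"turn":0,"grip":0}

```text
time: 16.38
position: [0.5348, 0.1075, 0.0977]
tool_rot: [0.306, -3.125, 0.003]
ft_force: [-8.5, -2.5, 19.3]
grip_width: 0.007
grip_force: 9.2
```

send_rows:
  steps:
    - {"tx":0,"ty":0,"tz":-0.3,"turn":0,"grip":0}
    - {"tx":0,"ty":0,"tz":-0.8,"turn":0,"grip":0.5}
    - {"tx":0,"ty":-0.4,"tz":-0.6,"turn":0,"grip":0.5}
    - {"tx":0.3,"ty":-0.7,"tz":0,"turn":0,"grip":0.5}
    - {"tx":0.4,"ty":-0.7,"tz":0,"turn":0,"grip":0.5}
    - {"tx":0.5,"ty":-0.7,"tz":0,"turn":0,"grip":0.5}
    - {"tx":0.5,"ty":-0.7,"tz":0,"turn":0,"grip":0.5}
    - {"tx":0.6,"ty":-0.7,"tz":0,"turn":0,"grip":0.5}
    - {"tx":0.7,"ty":-0.6,"tz":0,"turn":0,"grip":0.5}
    - {"tx":0.7,"ty":-0.6,"tz":0,"turn":0.4,"grip":0.5}
    - {"tx":0,"ty":0,"tz":0,"turn":0.3,"grip":0.5}
    - {"tx":0,"ty":0,"tz":0,"turn":0,"grip":0.5}

```text
time: 17.88
position: [0.3768, -0.236, 0.198]
tool_rot: [-0.153, 3.137, -0.002]
ft_force: [-0.1, 0.1, 0.2]
grip_width: 0.502
grip_force: 0.0
```

```bash
cat >> h.py <<'E'
def cw(x,y,C=(.633,-.4153,.097)):
    c,s=np.cos(C[2]),np.sin(C[2]);return C[0]+c*x-s*y,C[1]+s*x+c*y
E
python3 - <<'E'
from h import *
from bench import ctrl
print(ctrl.get_state()["joint_positions"].round(2))
go(ctrl,*cw(-.252,.2),.042,.097+np.pi)
c=wrist(ctrl,"w6")
d=ctrl.get_image("top");t=d["pixels"]
a=cv2.resize(t[190:340,240:510],(540,300),interpolation=cv2.INTER_CUBIC);b=cv2.resize(c.px,(400,300))
cv2.imwrite("pics/v6.png",cv2.resize(np.vstack([np.hstack([b,b*0])[:, :540],a]),(540,600))[:,:,::-1])
E
```

```text
[ 1.8  -0.16 -1.18  1.95 -0.16  1.25  2.34]
pos [ 0.3768 -0.236   0.198 ] psi 3.239 shift units [ 0.24 -0.05  2.6 ] turn units 0.01
```

View pics/v6.png

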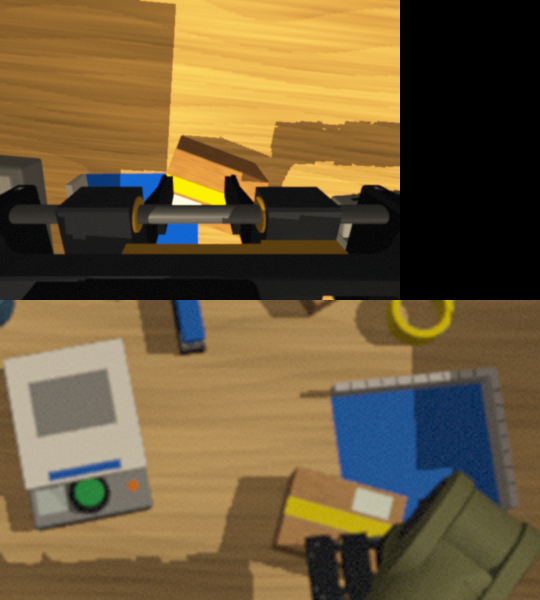

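send_rows:
  steps:
    - {"tx":0.34,"ty":-0.05,"tz":0.2,"turn":0,"grip":0.5}
    - {"tx":0,"ty":0,"tz":0.4,"turn":0,"grip":0.5}
    - {"tx":0,"ty":0,"tz":0.4,"turn":0,"grip":0.5}
    - {"tx":0,"ty":0,"tz":0,"turn":0,"grip":0.5}

```text
time: 18.48
position: [0.3563, -0.2389, 0.1365]
tool_rot: [0.159, -3.137, -0.005]
ft_force: [-0.8, -0.6, -0.6]
grip_width: 0.501
grip_force: 0.0
```

Run:
```python
from h import *
from bench import ctrl
print(ctrl.get_state()["joint_positions"].round(2))
go(ctrl,*cw(-.256,.2),.042,.097+np.pi)
c=load("w6.npz")
for u,v in((291,218),(282,247)):
    for z in(0,.08):
        P=c.plane([(u,v)],z)[0];print((u,v),z,P.round(3))
print(c.proj(np.array([[*cw(-.238,.168),z] for z in(0,.08)])))
```

```text
[ 1.82 -0.1  -1.22  2.06 -0.11  1.12  2.33]
pos [ 0.3563 -0.2389  0.1365] psi 3.243 shift units [-0.04 -0.04  1.58] turn units 0.03
(291, 218) 0 [ 0.377 -0.265  0.   ]
(291, 218) 0.08 [ 0.358 -0.261  0.08 ]
(282, 247) 0 [ 0.411 -0.273  0.   ]
(282, 247) 0.08 [ 0.384 -0.266  0.08 ]
[[285.46446034 219.86838187]
 [276.43796063 242.30418591]]
```

send_rows:
  steps:
    - {"tx":0,"ty":0.05,"tz":0.5,"turn":0,"grip":0.5}
    - {"tx":0,"ty":0,"tz":0.5,"turn":0,"grip":0.5}
    - {"tx":0,"ty":0,"tz":0.5,"turn":0,"grip":0.5}
    - {"tx":0,"ty":0,"tz":0.08,"turn":0,"grip":0.5}
    - {"tx":0,"ty":0,"tz":0,"turn":0,"grip":0.5}

```text
time: 19.1
position: [0.357, -0.2378, 0.0437]
tool_rot: [-0.155, 3.137, -0.001]
ft_force: [0.1, -0.0, 0.7]
grip_width: 0.498
grip_force: 0.0
```

send_rows:
  steps:
    - {"tx":-0.2,"ty":0,"tz":0,"turn":0,"grip":0.5}
    - {"tx":-0.2,"ty":0,"tz":0,"turn":0,"grip":0.5}
    - {"tx":-0.2,"ty":0,"tz":0,"turn":0,"grip":0.5}
    - {"tx":-0.2,"ty":0,"tz":0,"turn":0,"grip":0.5}
    - {"tx":-0.2,"ty":0,"tz":0,"turn":0,"grip":0.5}
    - {"tx":-0.2,"ty":0,"tz":0,"turn":0,"grip":0.5}
    - {"tx":-0.2,"ty":0,"tz":0,"turn":0,"grip":0.5}
    - {"tx":-0.2,"ty":0,"tz":0,"turn":0,"grip":0.5}
    - {"tx":-0.2,"ty":0,"tz":0,"turn":0,"grip":0.5}
    - {"tx":-0.2,"ty":0,"tz":0,"turn":0,"grip":0.5}
    - {"tx":-0.2,"ty":0,"tz":0,"turn":0,"grip":0.5}
    - {"tx":0,"ty":0,"tz":0,"turn":0,"grip":0.5}

```text
time: 20.6
position: [0.4888, -0.2249, 0.0439]
tool_rot: [-0.154, 3.136, -0.001]
ft_force: [0.2, -0.2, -0.6]
grip_width: 0.499
grip_force: 0.0
```

Run:
```python
from h import *
from bench import ctrl
go(ctrl,*cw(-.1195,.2),.044,.097+np.pi);print(ctrl.get_state()["ft_force"].round(1))
c=wrist(ctrl,"w7");d=ctrl.get_image("top");np.savez("top7.npz",**d);d=ctrl.get_image("scene");np.savez("scene7.npz",**d)
# tape strip (yellow) in the top and scene views
for n in("top7.npz","scene7.npz","top0.npz"):
    k=load(n);h=cv2.cvtColor(k.px,cv2.COLOR_RGB2HSV);m=(h[...,0]>22)&(h[...,0]<32)&(h[...,1]>200)&(h[...,2]>110)
    nn,l,st,ce=cv2.connectedComponentsWithStats(m.astype(np.uint8))
    for i in range(1,nn):
        if st[i,4]>60:
            v,u=np.nonzero(l==i);P=k.plane(np.c_[u,v],.08)[:,:2];r=cv2.minAreaRect(P.astype(np.float32)*1000);print(n,st[i],np.round(r[0],1),np.round(r[1],1),round(r[2],1))
```

```text
pos [ 0.4888 -0.2249  0.0439] psi 3.24 shift units [-0.09 -0.06 -0.  ] turn units 0.01
[ 0.2 -0.2 -0.6]
top7.npz [284 152  20  29 483] [783.5  76.5] [47.  72.1] 85.3
top7.npz [434 180  33  30 347] [ 712.1 -322.7] [74.6 78.6] 45.1
top7.npz [368 252  50  14 387] [ 546.1 -171.9] [ 20.5 124. ] 7.3
top0.npz [284 152  20  29 486] [783.5  76.5] [46.6 72.2] 85.5
top0.npz [435 180  32  30 343] [ 712.7 -322.1] [72.9 78.3] 45.1
top0.npz [382 288  58  24 491] [ 444.7 -213. ] [142.3  21.3] 74.2
```

send_rows:
  steps:
    - {"tx":0.3,"ty":0,"tz":0,"turn":0,"grip":0.5}
    - {"tx":0,"ty":0,"tz":-0.6,"turn":0,"grip":0.5}
    - {"tx":0,"ty":0,"tz":-0.8,"turn":0.5,"grip":0.45}
    - {"tx":0,"ty":0,"tz":-0.7,"turn":0.75,"grip":0.45}
    - {"tx":0,"ty":0,"tz":0,"turn":1,"grip":0.45}
    - {"tx":0,"ty":0,"tz":0,"turn":1,"grip":0.45}
    - {"tx":0,"ty":0,"tz":0,"turn":1,"grip":0.45}
    - {"tx":0,"ty":0,"tz":0,"turn":1,"grip":0.45}
    - {"tx":0,"ty":0,"tz":0,"turn":1,"grip":0.45}
    - {"tx":0,"ty":0,"tz":0,"turn":1,"grip":0.45}
    - {"tx":0,"ty":0,"tz":0,"turn":1,"grip":0.45}
    - {"tx":0,"ty":0,"tz":0,"turn":1,"grip":0.45}

```text
time: 22.25
position: [0.4696, -0.2265, 0.169]
tool_rot: [1.771, 2.594, -0.0]
ft_force: [-0.2, -0.3, 0.2]
grip_width: 0.451
grip_force: 0.0
```

send_rows:
  steps:
    - {"tx":0,"ty":0,"tz":0,"turn":1,"grip":0.45}
    - {"tx":0,"ty":0,"tz":0,"turn":1,"grip":0.45}
    - {"tx":0.6,"ty":0.3,"tz":0,"turn":0,"grip":0.45}
    - {"tx":0.6,"ty":0.3,"tz":0,"turn":0,"grip":0.45}
    - {"tx":0.6,"ty":0.3,"tz":0,"turn":0,"grip":0.45}
    - {"tx":0.6,"ty":0.4,"tz":0,"turn":0,"grip":0.45}
    - {"tx":0,"ty":0,"tz":0,"turn":0,"grip":0.45}

```text
time: 23.12
position: [0.5343, -0.071, 0.1694]
tool_rot: [2.102, 2.335, 0.005]
ft_force: [0.0, -0.8, 0.1]
grip_width: 0.449
grip_force: 0.0
```

Run:
```python
from h import *
from bench import ctrl
print(ctrl.get_state()["joint_positions"].round(2))
go(ctrl,*cw(-.065,.345),.042,.097+np.pi/2)
d=ctrl.get_image("top");np.savez("top8.npz",**d)
for n in("top8.npz",):
    k=load(n);h=cv2.cvtColor(k.px,cv2.COLOR_RGB2HSV);m=(h[...,0]>22)&(h[...,0]<32)&(h[...,1]>200)&(h[...,2]>110)
    nn,l,st,ce=cv2.connectedComponentsWithStats(m.astype(np.uint8))
    for i in range(1,nn):
        if st[i,4]>60:
            v,u=np.nonzero(l==i);P=k.plane(np.c_[u,v],.08)[:,:2];r=cv2.minAreaRect(P.astype(np.float32)*1000);print(n,st[i],np.round(r[0],1),np.round(r[1],1),round(r[2],1))
```

```text
[ 0.99  0.26 -1.03  1.79  0.24  1.22  0.  ]
pos [ 0.5343 -0.071   0.1694] psi 1.676 shift units [-0.12 -0.01  2.12] turn units 0.06
top8.npz [284 152  20  29 487] [783.5  76.5] [47.  72.1] 85.3
top8.npz [434 179  33  31 361] [ 712.8 -322.1] [72.9 78.5] 44.7
top8.npz [403 252  21  10 168] [ 552.1 -221.7] [20.4 51.6] 6.1
```

send_rows:
  steps:
    - {"tx":0,"ty":0,"tz":0.5,"turn":0.06,"grip":0.45}
    - {"tx":0,"ty":0,"tz":0.6,"turn":0,"grip":0.45}
    - {"tx":0,"ty":0,"tz":0.6,"turn":0,"grip":0.45}
    - {"tx":0,"ty":0,"tz":0.4,"turn":0,"grip":0.45}
    - {"tx":-0.25,"ty":0,"tz":0,"turn":0,"grip":0.45}
    - {"tx":-0.25,"ty":0,"tz":0,"turn":0,"grip":0.45}
    - {"tx":-0.2,"ty":0,"tz":0,"turn":0,"grip":0.45}
    - {"tx":-0.2,"ty":0,"tz":0,"turn":0,"grip":0.45}
    - {"tx":-0.2,"ty":0,"tz":0,"turn":0,"grip":0.45}
    - {"tx":-0.2,"ty":0,"tz":0,"turn":0,"grip":0.45}
    - {"tx":-0.2,"ty":0,"tz":0,"turn":0,"grip":0.45}
    - {"tx":-0.2,"ty":0,"tz":0,"turn":0,"grip":0.45}

```text
time: 24.68
position: [0.5432, -0.1764, 0.0439]
tool_rot: [2.118, 2.319, 0.003]
ft_force: [-1.1, 5.5, 3.1]
grip_width: 0.45
grip_force: 2.9
```

send_rows:
  steps:
    - {"tx":-0.2,"ty":0,"tz":0,"turn":0,"grip":0.45}
    - {"tx":-0.2,"ty":0,"tz":0,"turn":0,"grip":0.45}
    - {"tx":-0.2,"ty":0,"tz":0,"turn":0,"grip":0.45}
    - {"tx":-0.2,"ty":0,"tz":0,"turn":0,"grip":0.45}
    - {"tx":-0.2,"ty":0,"tz":0,"turn":0,"grip":0.45}
    - {"tx":-0.2,"ty":0,"tz":0,"turn":0,"grip":0.45}
    - {"tx":0,"ty":0,"tz":0,"turn":0,"grip":0.45}

```text
time: 25.55
position: [0.5492, -0.2506, 0.0435]
tool_rot: [2.12, 2.316, -0.0]
ft_force: [-0.0, -0.0, 0.3]
grip_width: 0.454
grip_force: 0.0
```

Run:
```python
from h import *
from bench import ctrl
go(ctrl,*cw(-.065,.1495),.042,.097+np.pi/2);print(ctrl.get_state()["ft_force"].round(1))
```

```text
pos [ 0.5492 -0.2506  0.0435] psi 1.659 shift units [-0.38  0.04  0.03] turn units -0.06
[-0.  -0.   0.3]
```

send_rows:
  steps:
    - {"tx":-0.12,"ty":0,"tz":0,"turn":0,"grip":0.45}
    - {"tx":-0.12,"ty":0,"tz":0,"turn":0,"grip":0.45}
    - {"tx":-0.1,"ty":0,"tz":0,"turn":0,"grip":0.45}
    - {"tx":-0.05,"ty":0,"tz":0,"turn":0,"grip":0.45}
    - {"tx":0,"ty":0,"tz":0,"turn":0,"grip":0.45}

```text
time: 26.18
position: [0.551, -0.2693, 0.0434]
tool_rot: [-2.116, -2.319, -0.003]
ft_force: [-0.7, 8.1, 6.0]
grip_width: 0.448
grip_force: 4.0
```

send_rows:
  steps:
    - {"tx":-0.05,"ty":0,"tz":0,"turn":0,"grip":0.45}
    - {"tx":-0.05,"ty":0,"tz":0,"turn":0,"grip":0.45}
    - {"tx":0,"ty":0,"tz":0,"turn":0,"grip":0.45}

```text
time: 26.55
position: [0.5509, -0.2691, 0.0433]
tool_rot: [-2.108, -2.316, -0.008]
ft_force: [-6.1, 17.5, 11.7]
grip_width: 0.449
grip_force: 9.4
```

send_rows:
  steps:
    - {"tx":0.3,"ty":0,"tz":0,"turn":0,"grip":0.45}
    - {"tx":0,"ty":0,"tz":-0.6,"turn":0,"grip":0.45}
    - {"tx":0,"ty":0,"tz":-0.8,"turn":-0.5,"grip":0.6}
    - {"tx":0,"ty":0,"tz":-0.6,"turn":-0.8,"grip":0.6}
    - {"tx":0,"ty":0,"tz":0,"turn":-1,"grip":0.6}
    - {"tx":0,"ty":0,"tz":0,"turn":-1,"grip":0.6}
    - {"tx":0,"ty":0,"tz":0,"turn":-1,"grip":0.6}
    - {"tx":0,"ty":0,"tz":0,"turn":-1,"grip":0.6}
    - {"tx":0,"ty":0,"tz":0,"turn":-1,"grip":0.6}
    - {"tx":0,"ty":0,"tz":0,"turn":-1,"grip":0.6}
    - {"tx":0,"ty":0,"tz":0,"turn":-1,"grip":0.6}
    - {"tx":0,"ty":0,"tz":0,"turn":-1,"grip":0.6}

```text
time: 28.05
position: [0.5492, -0.2618, 0.1625]
tool_rot: [-0.282, -3.129, 0.004]
ft_force: [0.6, 0.7, 0.3]
grip_width: 0.6
grip_force: 0.0
```

send_rows:
  steps:
    - {"tx":0,"ty":0,"tz":0,"turn":-1,"grip":0.6}
    - {"tx":0,"ty":0,"tz":0,"turn":-1,"grip":0.6}
    - {"tx":0.5,"ty":-0.4,"tz":0,"turn":0,"grip":0.6}
    - {"tx":0.5,"ty":-0.4,"tz":0,"turn":0,"grip":0.6}
    - {"tx":0.4,"ty":-0.4,"tz":0,"turn":0,"grip":0.6}
    - {"tx":0.2,"ty":-0.5,"tz":0,"turn":0,"grip":0.6}
    - {"tx":0,"ty":0,"tz":0,"turn":0,"grip":0.6}

```text
time: 28.92
position: [0.4615, -0.3757, 0.1621]
tool_rot: [0.14, -3.137, 0.003]
ft_force: [0.1, -0.4, 0.2]
grip_width: 0.599
grip_force: 0.0
```

Run:
```python
from h import *
from bench import ctrl
print(ctrl.get_state()["joint_positions"].round(2))
go(ctrl,*cw(-.155,.07),.042,.097+np.pi)
c=wrist(ctrl,"w9");d=ctrl.get_image("top");np.savez("top9.npz",**d);d=ctrl.get_image("scene");np.savez("scene9.npz",**d)
for n in("top9.npz","w9.npz","scene9.npz"):
    k=load(n);h=cv2.cvtColor(k.px,cv2.COLOR_RGB2HSV);m=(h[...,0]>22)&(h[...,0]<32)&(h[...,1]>180)&(h[...,2]>100)
    nn,l,st,ce=cv2.connectedComponentsWithStats(m.astype(np.uint8))
    for i in range(1,nn):
        v,u=np.nonzero(l==i);P=k.plane(np.c_[u,v],.08)[:,:2];r=cv2.minAreaRect(P.astype(np.float32)*1000)
        if st[i,4]>60 and abs(r[0][0]-580)<90 and r[0][1]<-150: print(n,st[i],np.round(r[0],1),np.round(r[1],1),round(r[2],1))
print(cw(-.05,.07))
```

```text
[ 1.58  0.56 -1.25  1.66  0.55  1.33  1.9 ]
pos [ 0.4615 -0.3757  0.1621] psi 3.231 shift units [-0.2   0.24  2.  ] turn units -0.06
top9.npz [436 247  58  13 496] [ 562.3 -349.8] [ 23.  141.2] 5.4
w9.npz [ 254  360  143   25 3242] [ 560.7 -361.4] [ 23.5 118. ] 5.3
(np.float64(0.5764556834653404), np.float64(-0.3504714548394905))
```

send_rows:
  steps:
    - {"tx":0,"ty":0.24,"tz":0.4,"turn":-0.06,"grip":0.6}
    - {"tx":0,"ty":0,"tz":0.6,"turn":0,"grip":0.6}
    - {"tx":0,"ty":0,"tz":0.6,"turn":0,"grip":0.6}
    - {"tx":0,"ty":0,"tz":0.4,"turn":0,"grip":0.6}
    - {"tx":-0.25,"ty":0,"tz":0,"turn":0,"grip":0.6}
    - {"tx":-0.2,"ty":0,"tz":0,"turn":0,"grip":0.6}
    - {"tx":-0.15,"ty":0,"tz":0,"turn":0,"grip":0.6}
    - {"tx":-0.15,"ty":0,"tz":0,"turn":0,"grip":0.6}
    - {"tx":-0.12,"ty":0,"tz":0,"turn":0,"grip":0.6}
    - {"tx":-0.1,"ty":0,"tz":0,"turn":0,"grip":0.6}
    - {"tx":-0.05,"ty":0,"tz":0,"turn":0,"grip":0.6}
    - {"tx":0,"ty":0,"tz":0,"turn":0,"grip":0.6}

```text
time: 30.58
position: [0.5144, -0.3525, 0.0431]
tool_rot: [0.161, -3.116, 0.002]
ft_force: [-27.7, 1.1, 21.9]
grip_width: 0.599
grip_force: 13.9
```

send_rows:
  steps:
    - {"tx":0.4,"ty":0,"tz":0,"turn":0,"grip":0}
    - {"tx":0,"ty":0,"tz":-0.6,"turn":0,"grip":0}
    - {"tx":0,"ty":0,"tz":-0.8,"turn":-0.4,"grip":0}
    - {"tx":0,"ty":0.5,"tz":-0.6,"turn":-0.3,"grip":0}
    - {"tx":0,"ty":0.8,"tz":0,"turn":0,"grip":0}
    - {"tx":0,"ty":0.8,"tz":0,"turn":0,"grip":0}
    - {"tx":0,"ty":0.9,"tz":0,"turn":0,"grip":0}
    - {"tx":0,"ty":0.9,"tz":0,"turn":0,"grip":0}
    - {"tx":0,"ty":0.9,"tz":0,"turn":0,"grip":0}
    - {"tx":0,"ty":0.8,"tz":0,"turn":0,"grip":0}
    - {"tx":0,"ty":0.7,"tz":0,"turn":0,"grip":0}
    - {"tx":0,"ty":0,"tz":0,"turn":0,"grip":0}

```text
time: 32.08
position: [0.4247, 0.0211, 0.1629]
tool_rot: [-0.329, 3.124, -0.006]
ft_force: [0.1, -0.0, 0.4]
grip_width: 0.006
grip_force: 0.0
```

Run:
```python
from h import *
from bench import ctrl
print(ctrl.get_state()["joint_positions"].round(2),ctrl.get_state()["ft_force"].round(1))
go(ctrl,.4747,.0953,.1,.2+np.pi)
c=wrist(ctrl,"w10");d=ctrl.get_image("top");np.savez("top10.npz",**d);k=load("top10.npz")
h=cv2.cvtColor(k.px,cv2.COLOR_RGB2HSV);m=(h[...,0]>22)&(h[...,0]<32)&(h[...,1]>180)&(h[...,2]>100)
nn,l,st,ce=cv2.connectedComponentsWithStats(m.astype(np.uint8))
for i in range(1,nn):
    v,u=np.nonzero(l==i);P=k.plane(np.c_[u,v],.08)[:,:2];r=cv2.minAreaRect(P.astype(np.float32)*1000)
    if st[i,4]>60 and r[0][1]<-150: print(st[i],np.round(r[0],1),np.round(r[1],1),round(r[2],1))
h=cv2.cvtColor(c.px,cv2.COLOR_RGB2HSV);m=(h[...,0]>45)&(h[...,0]<80)&(h[...,1]>120)&(h[...,2]>60)
nn,l,st,ce=cv2.connectedComponentsWithStats(m.astype(np.uint8))
for i in range(1,nn):
    if st[i,4]>200: print("green",st[i],ce[i].round(1),c.plane([ce[i]],.067).round(4))
a=cv2.resize(k.px[205:305,260:510],(750,300),interpolation=cv2.INTER_CUBIC);b=cv2.resize(c.px,(400,300))
cv2.imwrite("pics/v10.png",np.vstack([a,np.hstack([b,np.zeros((300,350,3),np.uint8)])])[:,:,::-1])
```

```text
[ 1.33 -0.28 -1.27  2.04 -0.28  1.2   1.96] [ 0.1 -0.   0.4]
pos [0.4247 0.0211 0.1629] psi 3.352 shift units [-1.07  1.04  1.04] turn units 0.07
[433 179  34  31 434] [ 712.6 -322.2] [77.8 79.3] 55.9
[436 240  57  14 493] [ 577.1 -349.7] [ 22.2 142.6] 5.8
```

View pics/v10.png

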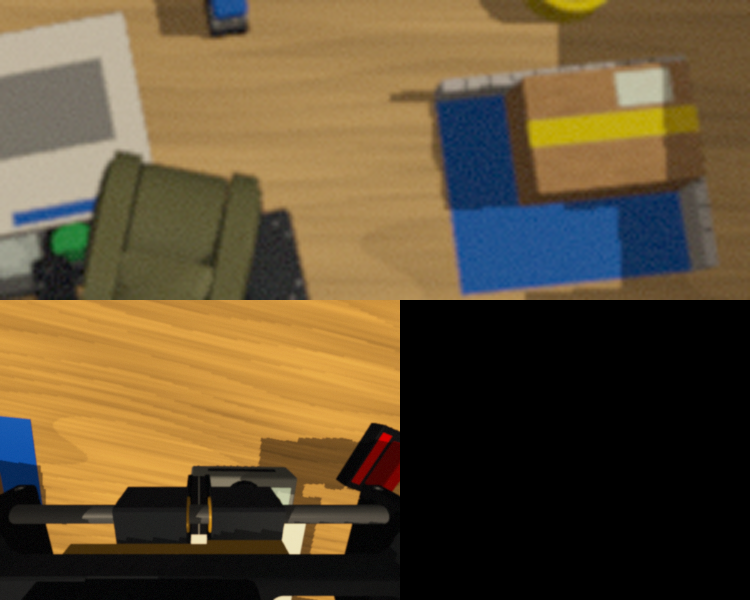

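send_rows:
  steps:
    - {"tx":-0.5,"ty":0.3,"tz":0,"turn":0.07,"grip":0}
    - {"tx":-0.57,"ty":0.34,"tz":0,"turn":0,"grip":0}
    - {"tx":0,"ty":0.4,"tz":0.3,"turn":0,"grip":0}
    - {"tx":0,"ty":0,"tz":0.4,"turn":0,"grip":0}
    - {"tx":0,"ty":0,"tz":0.2,"turn":0,"grip":0}
    - {"tx":0,"ty":0,"tz":0,"turn":0,"grip":0}

```text
time: 32.92
position: [0.4696, 0.0858, 0.1095]
tool_rot: [0.302, -3.124, -0.001]
ft_force: [0.5, -0.3, 1.0]
grip_width: 0.005
grip_force: 0.0
```

Run:
```python
from h import *
from bench import ctrl
print(ctrl.get_state()["joint_positions"].round(2),ctrl.get_state()["ft_force"].round(1))
go(ctrl,.4747,.0953,.074,.2+np.pi)
```

```text
[ 0.95  0.27 -1.3   1.99  0.29  1.1   1.29] [ 0.5 -0.3  1. ]
pos [0.4696 0.0858 0.1095] psi 3.334 shift units [-0.11  0.14  0.59] turn units -0.05
```

send_rows:
  steps:
    - {"tx":-0.1,"ty":0.14,"tz":0,"turn":0,"grip":0}
    - {"tx":0,"ty":0,"tz":0.25,"turn":0,"grip":0}
    - {"tx":0,"ty":0,"tz":0.2,"turn":0,"grip":0}
    - {"tx":0,"ty":0,"tz":0.12,"turn":0,"grip":0}
    - {"tx":0,"ty":0,"tz":0.06,"turn":0,"grip":0}
    - {"tx":0,"ty":0,"tz":0,"turn":0,"grip":0}
    - {"tx":0,"ty":0,"tz":0,"turn":0,"grip":0}

```text
time: 33.8
position: [0.4742, 0.0953, 0.0749]
tool_rot: [0.303, -3.123, 0.007]
ft_force: [-9.9, -4.9, 31.5]
grip_width: 0.008
grip_force: 16.0
```

The button bottomed out at tip z ≈ 0.061 with 31 N on it, so I'll let go and lift clear.

send_rows:
  steps:
    - {"tx":0,"ty":0,"tz":0,"turn":0,"grip":0}
    - {"tx":0,"ty":0,"tz":-0.3,"turn":0,"grip":0}
    - {"tx":0,"ty":0,"tz":-0.6,"turn":0,"grip":0}
    - {"tx":0,"ty":0,"tz":-0.8,"turn":0,"grip":0}
    - {"tx":0,"ty":0,"tz":-0.6,"turn":0,"grip":0}
    - {"tx":0,"ty":0,"tz":0,"turn":0,"grip":0}
    - {"tx":0,"ty":0,"tz":0,"turn":0,"grip":0}

```text
time: 34.67
position: [0.4738, 0.0957, 0.2095]
tool_rot: [0.304, -3.124, 0.001]
ft_force: [-0.4, -0.2, -0.0]
grip_width: 0.004
grip_force: 0.0
```

Run:
```python
from h import *
from bench import ctrl
s=ctrl.get_state();print(s["time"],s["position"].round(3),s["ft_force"].round(1))
k=ctrl.get_image("top")["pixels"];o=load("top0.npz").px
h=cv2.cvtColor(k,cv2.COLOR_RGB2HSV);r=((h[...,0]<8)|(h[...,0]>172))&(h[...,1]>150)&(h[...,2]>60)
h0=cv2.cvtColor(o,cv2.COLOR_RGB2HSV);r0=((h0[...,0]<8)|(h0[...,0]>172))&(h0[...,1]>150)&(h0[...,2]>60)
for m in(r,r0):
    v,u=np.nonzero(m[296:345,190:230]);print("red",len(u),u.mean().round(1),v.mean().round(1))
print(ctrl.close_job())
```

```text
34.675 [0.474 0.096 0.21 ] [-0.4 -0.2 -0. ]
red 763 17.6 24.2
red 765 17.5 24.1
the job is handed in; nothing more can be done
None
```

I handed the job in at about 34.7 s with every step carried out: full cartridge seated, cover shut, parcel home against both walls, and the start button pressed fully down and let go; no verdict came back, and I didn't re-check by camera that the button had sprung back up.

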